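# Matches from the push-to-open box

### The job

Get the matches out of the dark push-to-open box: press the front of its lid in gently until the catch lets go, take your hand away at once, and let the lid swing all the way up by itself without touching it again. Then take the matchbox out, set it down gently, flat in the middle of the slate coaster, and leave the lid standing open and the wine bottles and the candle where they are.

Things in the scene. Friction and masses are not known exactly. Their poses are not given: they have to be found in the camera images.
- chest: dark wooden push-to-open box, fixed, 160 mm square, 100 mm high. Origin: centre of its underside; x points from its front to its hinged back, z up. Side walls 8 mm thick, flush with the lid that lies between them; the front wall is only 68 mm high, leaving a gap under the lid. Hinge: along the box's y, 74 mm behind the middle, 96 mm up
- chest_mid (a point): middle of the wooden rest inside the box on which the matchbox lies: 14 mm behind the box's middle, top 60 mm above the worktop. The rest is 26 mm wide (along the box's y) and 48 mm long; beside it the box is free for fingers down to 12 mm above the worktop, out to the side walls' inner faces 72 mm from the middle
- press_spot (a point): middle of a brass disc, 20 mm wide, in the lid's top, 22 mm behind its front edge, 134 mm before the hinge: press down here. The lid sinks under 2 to 3 N for 0.5 to 15 mm (differs from box to box, cannot be seen); then within 3 mm and 1 to 3 N more the catch goes off and a stop is felt, force rising steeply. 7 to 9 N in all is enough; never over 15 N
- lid (a joint): opening angle of the lid (140 wide, 156 deep, 8 mm thick), rad: 0 latched shut, slightly negative while pressed in, 1.85 fully open, leaning back. Released, it follows the hand up: spring and damper swing it open at about 1 rad/s, pushing about 2 N at the front edge, open in some 2 s. From about 30 degrees open on nothing may touch it
- matchbox_mid (a point): centre of the loose, closed matchbox, 54 x 36 x 15 mm, z up, long side along its own y. It lies flat on the rest in the box, long side along the box's x axis, its centre 68 mm above the worktop, overhanging the rest by 5 mm at either side: it can be grasped from above across its 36 mm width
- coaster_top (a point): middle of the top face of the loose square slate coaster, 66 x 68 x 6 mm, lying flat on the worktop; the matchbox goes here, flat, turned either way
- votive: small glass candle bowl, 74 mm wide, 43 mm high, with a tealight in it; origin under its centre. Leave alone
- bottle_right: loose half bottle of wine, 58 mm wide, 235 mm high, beyond the box to the right; origin under its centre. Leave alone
Mind the look-alikes: they are no part of the job. What is meant by the part that bears coaster_top is not red, and is the larger of those in its own colour.

How it is judged:
By the outcome, as a careful person would: the job done as asked, in the order asked, and still so for the second after the job is handed in, with the robot touching nothing.
It also fails if it takes over 51 s, if anything falls off the work surface, if the arm or the gripper's body presses on something with over 40 N, if the wrist force passes 120 N, or if a joint passes its speed limit or range.

### The arm

A 6-joint arm with a two-finger parallel gripper is mounted at the origin on a cart in front of the work surface, level with it; the furniture and walls round the work are solid. World frame = base frame: x ahead of the robot, y to its left, z up, the work surface at z = 0. Lengths are in m, angles in rad, forces in N, time in s.
With the tool pointing down it reaches from about 0.3 to 0.825 m from the base axis. Payload 5.4 kg.
Tool frame: the origin (TCP) lies at the very end of the fingers, on their centre line; the grasp point (between the pads) lies 19 mm behind it; z points along the fingers, y is the line along which they close (so a half turn about z gives the same grasp; the last joint's range is limited). The gripper opens to 92 mm and grips with 3 to 60 N. Pads are 20 mm wide; open, the fingers measure 128 mm over their backs; the gripper's body (75 mm by 189 mm) begins 69 mm behind the grasp point.
Start: joints at [0.952, 0.158, 1.597, -0, 1.386, -0.21], TCP at [0.229, 0.528, 0.215] pointing down, gripper open.
Joint ranges: [-2.91, 2.91], [-0.94, 2.29], [0.18, 2.7], [-1.29, 4.43], [0.17, 2.64], [-3, 3]. Speed limits (rad/s): [2.57, 2.57, 3.14, 3.14, 3.14, 3.14].

### API

Orientations are given as a rotation vector (axis times angle).
In Python, from workcell import bot gives the robot as it stands. Calls block until the motion is done:
- bot.goto(position, orientation): joint-space move of the TCP to a pose.
- bot.line_to(position, rot=None, max_speed=0.15): straight line of the TCP; rot=None keeps the orientation; max_speed is the mean speed in m/s.
- bot.set_joints(angles): joint-space move.
- bot.set_gripper(opening, newtons=None): opening from 0.0 (shut) to 1.0 (fully open); newtons is the grip in N (None keeps the last); returns when the fingers have stopped.
- bot.hold(seconds).
- bot.inverse_kinematics(position, orientation): joint angles nearest the present ones, or None.
- bot.read_camera(name): name is "side" or "top" or "wrist"; returns a dict with "pixels" (420x560x3 uint8, blue, green, red), "fx", "fy", "cx", "cy" (pixels), "k1" (the pictures are not rectified: a ray, as slopes to the right and down, at radius r is drawn at 1 + k1 r^2 times it, then the intrinsics apply), "R" (3x3) and "t" (3): a world point X has camera coordinates R X + t. Camera axes: x right, y down, z forward; pixel columns grow to the right and rows downward; lengths in m; the calibration is good to about 2 mm. A picture is of the moment at which its call begins. There is no depth.
A pose or a line that the arm cannot do raises bot.MotionError and nothing moves.
- bot.job_done(): hands the job in; it is judged then, once.
Readings, each from a call of its own:
- bot.current_clock(): time.
- bot.current_joints(): joint angles.
- bot.current_joint_vel(): joint speeds.
- bot.current_effort(): joint torques, N m.
- bot.current_ee_pos(): TCP position.
- bot.current_tool_rot(): TCP orientation.
- bot.current_contact_force(): force on the tool from outside, world axes, zero at the start.
- bot.current_ft_torque(): the same for the moment, N m.
- bot.current_opening(): opening from 0.0 (shut) to 1.0 (fully open).
- bot.current_grip_force(): force on a finger pad.
Only numpy, scipy, OpenCV 4.12 (cv2) and the standard library are available. Lean on these libraries where they do the work, as an engineer would, in place of code of your own. Each camera call takes 0.05 s, during which the arm holds its last target. There are 200 camera calls.

## Working session

There is one attempt and no reset: what is moved stays moved. The work goes in short steps, each a Python script; the robot and the scene stay as the last script left them, time stands still between calls to the robot, and variables do not carry over. Pictures are saved under pics/ and viewed, at most 10 in all, crops included, and the job is handed in when it is done.

```bash
mkdir -p pics; ls; python3 - <<'E'
from workcell import bot
import cv2,numpy as np
for n in("top","side"):
    c=bot.read_camera(n); cv2.imwrite(f"pics/{n}0.png",c["pixels"])
    print(n,c["fx"],c["fy"],c["cx"],c["cy"],c["k1"],np.round(c["R"],3).tolist(),np.round(c["t"],3).tolist(), -np.array(c["R"]).T@c["t"])
print(bot.current_clock(),bot.current_tool_rot(),bot.current_contact_force())
E
```

```text
pics
top 475.9095270290632 475.9095270290632 285.3580026410453 208.8088514266461 -0.03838709226798895 [[0.011, -1.0, 0.002], [-0.996, -0.011, -0.083], [0.083, -0.001, -0.997]] [-0.068, 0.64, 1.252] [ 0.53409274 -0.05964874  1.30060516]
side 389.6936215839638 389.6936215839638 277.163381401127 210.41953907327573 -0.015919905353649295 [[0.932, -0.362, -0.016], [-0.212, -0.509, -0.835], [0.294, 0.781, -0.551]] [-0.587, 0.159, 0.991] [ 0.29017743 -0.90575105  0.66883559]
0.1 [-6.37569368e-01 -3.07553747e+00  2.42974714e-03] [ 0.27424264 -0.28078541 -0.229467  ]
```

View pics/top0.png

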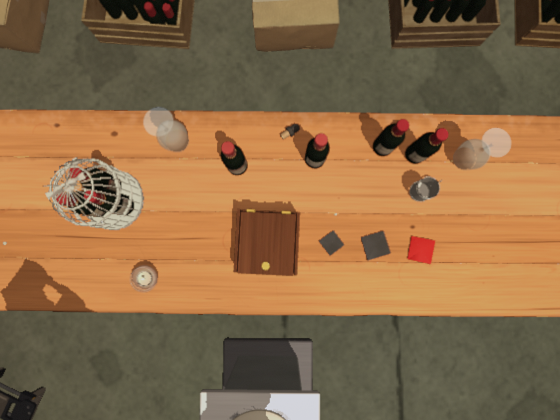

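View pics/side0.png

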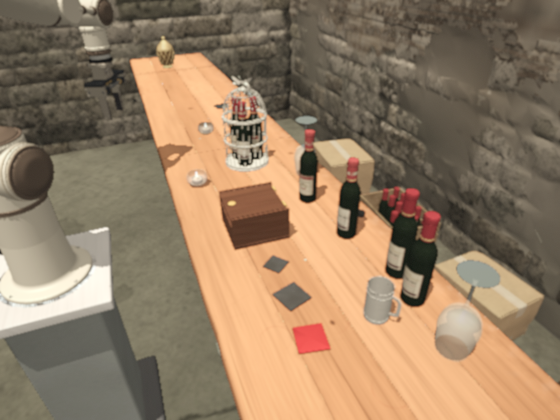

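The top view shows the chest (266,243) with its brass disc at (265,266), so its front faces the robot. The bottles are at (234,158) and (317,150), and the candle is at (145,277).
Coaster candidates are small dark (331,243), larger dark (376,245) and red (421,250). By the description I choose the larger dark one at (376,245).

```bash
cat > h.py <<'E'
from workcell import bot
import cv2,numpy as np
from scipy.spatial.transform import Rotation as Ro
def cast(c,px,z):
    K=np.array([[c["fx"],0,c["cx"]],[0,c["fy"],c["cy"]],[0,0,1]])
    u=cv2.undistortPoints(np.float64(px).reshape(-1,1,2),K,np.array([c["k1"],0,0,0.])).reshape(-1,2)
    R=np.array(c["R"]);o=-R.T@np.array(c["t"])
    d=np.c_[u,np.ones(len(u))]@R
    return o+d*((z-o[2])/d[:,2])[:,None]
def blobs(m,amin):
    cs,_=cv2.findContours(m.astype(np.uint8)*255,cv2.RETR_EXTERNAL,cv2.CHAIN_APPROX_NONE)
    return [k for k in cs if cv2.contourArea(k)>amin]
def rect(c,k,z):
    p=cast(c,k[:,0,:],z)[:,:2]
    (x,y),(w,h),a=cv2.minAreaRect(np.float32(p*1000))
    return np.round([x/1000,y/1000,w,h,a],4)
def down(yaw): # tool y axis at angle yaw+90deg in world (mod pi), z down
    c,s=np.cos(yaw),np.sin(yaw)
    X=np.array([c,s,0]);Z=np.array([0,0,-1.]);Y=np.cross(Z,X)
    return Ro.from_matrix(np.c_[X,Y,Z]).as_rotvec()
E
python3 - <<'E'
from h import *
c=bot.read_camera("top");im=c["pixels"];hsv=cv2.cvtColor(im,cv2.COLOR_BGR2HSV)
H,S,V=[hsv[...,i].astype(int) for i in range(3)]
roi=np.zeros(H.shape,bool);roi[190:290,215:450]=1
for nm,m,z,a in(("gray",(S<90)&(V<90),.006,100),("red",(H<8)&(S>200)&(V>120),.006,100),("box",(V<125)&((H<14)|(H>165))&(S>90),.1,800),("brass",(H>20)&(H<35)&(S>130)&(V>120),.1,8)):
    for k in blobs(m&roi,a): print(nm,cv2.boundingRect(k),rect(c,k,z), "pix at coaster" )
print(hsv[245,376],hsv[243,331],hsv[243,266],hsv[266,265])
cv2.imwrite("pics/crop.png",cv2.resize(im[195:290,225:445],None,fx=3.5,fy=3.5,interpolation=cv2.INTER_CUBIC))
E
```

```text
gray (362, 232, 28, 27) [ 0.5463 -0.3058 61.6283 62.251  17.1503] pix at coaster
gray (320, 232, 23, 23) [ 0.5514 -0.1861 46.0519 45.1116 39.0263] pix at coaster
red (408, 236, 27, 26) [ 0.5357 -0.4303 64.8521 62.9553 78.095 ] pix at coaster
box (231, 208, 68, 67) [ 5.521000e-01 -9.500000e-03  1.667418e+02  1.620889e+02  8.835440e+01] pix at coaster
brass (262, 262, 8, 8) [ 4.91100e-01 -1.18000e-02  1.79032e+01  1.67869e+01  2.74186e+01] pix at coaster
[17 59 78] [17 58 79] [ 11 168 117] [ 23 149 212]
```

View pics/crop.png

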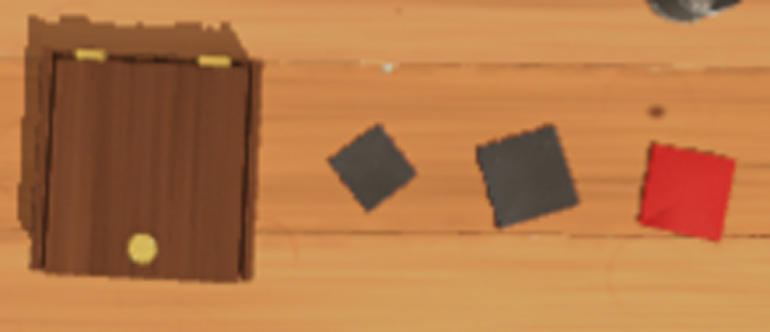

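The crop confirms the choice: the larger dark coaster at crop (527,176) measures about 62 mm, the small dark one at (372,167) 46 mm, and the third is red. The box's disc is at crop (143,248), with hinges at (90,54) and (214,61). Next I move over the disc and look with the wrist camera.

```bash
python3 - <<'E'
from h import *
c=bot.read_camera("top")
p=np.array([[143,248],[90,54],[214,61],[45,270],[52,58],[243,275],[250,62]])/3.5+[225,195]-0.36
w=cast(c,p,.1)[:,:2];d=w[0];hm=w[1:3].mean(0);v=hm-d;print(np.round(w,4).tolist(),"len",np.linalg.norm(v))
print("yaws",[np.degrees(np.arctan2(q[1],q[0])) for q in (v,w[4]-w[3],w[6]-w[5])], np.degrees(np.arctan2(*(w[1]-w[2])[::1]))) 
yaw=np.arctan2(v[1],v[0])
for y in (yaw,yaw+np.pi):
    print(y,bot.inverse_kinematics([d[0],d[1],.2],down(y)))
bot.set_gripper(0.0,20)
# waypoint at small radius
r=None
for y in (yaw,yaw+np.pi):
    q=bot.inverse_kinematics([d[0],d[1],.25],down(y))
    if q is not None and abs(q[5])<2.2: r=down(y)
bot.goto([.30,.30,.30],bot.current_tool_rot())
bot.goto([d[0]-.06,d[1],.27],r)
c=bot.read_camera("wrist");cv2.imwrite("pics/w1.png",c["pixels"]);np.save("w1.npy",c,allow_pickle=True)
print(bot.current_clock(),bot.current_joints(),bot.current_contact_force())
E
```

```text
[[0.4911, -0.013], [0.6301, 0.0272], [0.626, -0.0625], [0.4746, 0.0569], [0.6269, 0.0547], [0.4726, -0.0849], [0.6256, -0.0885]] len 0.13705956518279142
yaws [np.float64(-1.9196391907404915), np.float64(-0.8471571059423391), np.float64(-1.3675512062885773)] 2.6197935512538018
-0.03350402432874102 [-0.27309091 -0.05014279  1.84353277  0.          1.34820267  1.33120944]
3.108088629261052 [-2.73090912e-01 -5.01427858e-02  1.84353277e+00 -4.44089210e-16
  1.34820267e+00 -1.81038321e+00]
3.875 [-3.09657376e-01 -2.64981935e-01  1.89465596e+00  3.45276556e-04
  1.51205752e+00 -1.84857621e+00] [0.317975   0.16948822 0.60516195]
```

View pics/w1.png

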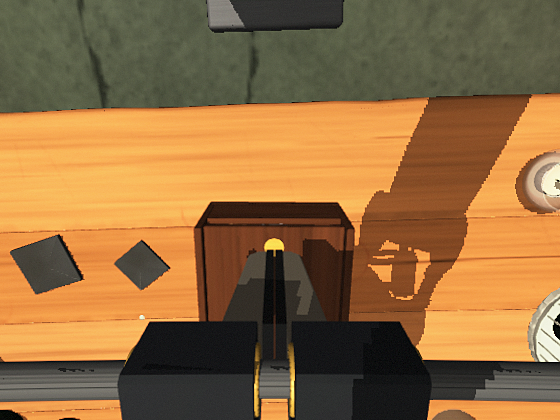

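The wrist view shows the box's front edge at row ≈222 with corners near (202,222) and (347,222). The disc is at (274,244), partly hidden by the fingers, and the coaster is at (46,265). I'll cast these to get finer positions.

```bash
python3 - <<'E'
from h import *
c=np.load("w1.npy",allow_pickle=True).item();im=c["pixels"];hsv=cv2.cvtColor(im,cv2.COLOR_BGR2HSV)
H,S,V=[hsv[...,i].astype(int) for i in range(3)]
roi=np.zeros(H.shape,bool);roi[220:310,0:180]=1
for k in blobs((S<90)&(V<100)&roi,300): print("gray",cv2.boundingRect(k),rect(c,k,.006))
m=(H>20)&(H<35)&(S>130)&(V>150);roi[:]=0;roi[230:256,255:295]=1
for k in blobs(m&roi,20): print("brass",cv2.boundingRect(k),np.round(cast(c,[[cv2.boundingRect(k)[0]+cv2.boundingRect(k)[2]/2,cv2.boundingRect(k)[1]]],.1),4), "top of disc = front edge of disc")
print(np.round(cast(c,[[202,222],[347,222],[197,225],[353,225],[197,318],[354,318]],.1),4))
cv2.imwrite("pics/w1c.png",cv2.resize(im[195:330,185:370],None,fx=4,fy=4,interpolation=cv2.INTER_NEAREST))
E
```

```text
gray (115, 241, 55, 48) [ 0.5499 -0.1878 50.3779 51.3582 36.8962]
gray (10, 235, 72, 59) [ 0.545  -0.3077 65.6671 68.5778 17.5576]
brass (265, 239, 19, 11) [[ 0.4825 -0.0135  0.1   ]] top of disc = front edge of disc
[[ 0.4623 -0.0841  0.1   ]
 [ 0.467   0.0582  0.1   ]
 [ 0.4652 -0.0892  0.1   ]
 [ 0.4703  0.0641  0.1   ]
 [ 0.5697 -0.0989  0.1   ]
 [ 0.5753  0.0681  0.1   ]]
```

View pics/w1c.png

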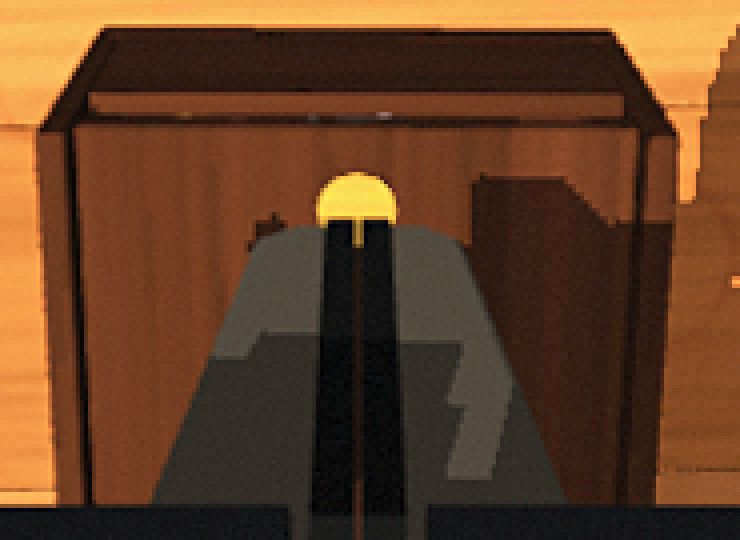

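Both views agree on the disc at (0.492, -0.0125), box yaw of -1.9° and coaster at (0.546, -0.307), 17.5°. Pressing now.

```bash
python3 - <<'E'
from h import *
d=np.array([.492,-.0125]);yaw=-.0335;r=down(yaw+np.pi)
bot.goto([d[0],d[1],.135],r)
bot.line_to([d[0],d[1],.108],max_speed=.06); bot.hold(.2)
f0=np.mean([bot.current_contact_force()[2] for _ in range(3)])
z=.108;log=[];prev=0
while z>.074:
    z-=.0005 if prev>1 else .001
    bot.line_to([d[0],d[1],z],max_speed=.012)
    f=bot.current_contact_force()[2]-f0;prev=f
    log.append((round(z,4),round(float(f),1)))
    if f>7.3: break
ax=np.array([np.cos(yaw),np.sin(yaw)])
e=d-.10*ax
if log[-1][1]>7.3:
    bot.line_to([*e,z+.13],max_speed=.35)
    print(bot.current_clock()); bot.set_gripper(.68); bot.hold(1.9)
else: bot.line_to([*d,.12])
print(log,bot.current_clock(),bot.current_contact_force())
c=bot.read_camera("side");cv2.imwrite("pics/side1.png",c["pixels"])
E
```

```text
10.9333
[(0.107, -1.1), (0.106, -0.5), (0.105, -1.1), (0.104, -0.3), (0.103, -0.8), (0.102, 0.1), (0.101, 0.1), (0.1, 2.3), (0.0995, 1.5), (0.099, 1.5), (0.0985, 2.1), (0.098, 3.7), (0.0975, 3.8), (0.097, 3.6), (0.0965, 3.3), (0.096, 4.2), (0.0955, 3.3), (0.095, 3.2), (0.0945, 7.0), (0.094, 8.8)] 13.8417 [-0.48430732  0.84125228  0.60646942]
```

View pics/side1.png

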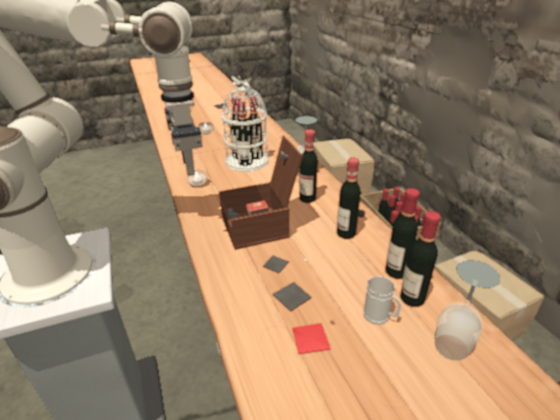

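The lid stands fully open and leans back. The red matchbox is visible on its rest at (257,207). The bottles and candle haven't moved. I'll take a closer look at the matchbox from above.

```bash
python3 - <<'E'
from h import *
yaw=-.0335;ax=np.array([np.cos(yaw),np.sin(yaw)])
c=bot.read_camera("top");np.save("t2.npy",c,allow_pickle=True)
w=bot.read_camera("wrist")
a=cv2.resize(c["pixels"][170:300,200:330],(420,420),interpolation=cv2.INTER_CUBIC)
cv2.imwrite("pics/b.png",np.hstack([a,w["pixels"][:, :380]]))
E
```

```text
(no output)
```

View pics/b.png

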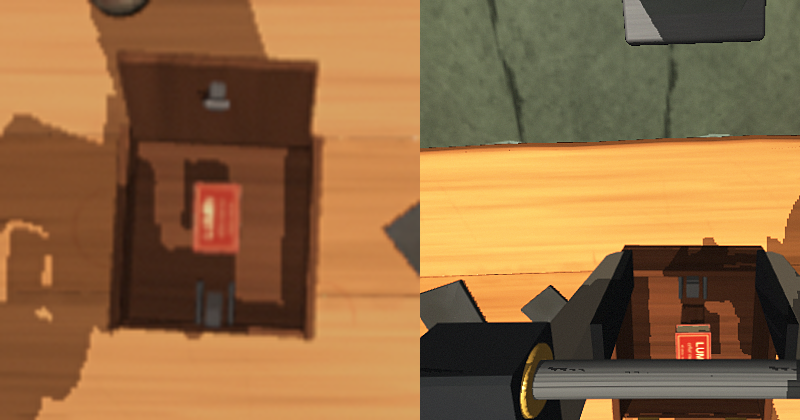

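The top view shows the matchbox lying straight on its rest at crop (217,218). Next I'll measure it by its red mask and grasp it.

```bash
python3 - <<'E'
from h import *
c=np.load("t2.npy",allow_pickle=True).item();hsv=cv2.cvtColor(c["pixels"],cv2.COLOR_BGR2HSV)
H,S,V=[hsv[...,i].astype(int) for i in range(3)]
roi=np.zeros(H.shape,bool);roi[215:260,250:285]=1
m=((H<9)|(H>172))&(V>140)&(S>90)&roi
m=cv2.morphologyEx(m.astype(np.uint8),cv2.MORPH_CLOSE,np.ones((5,5)))
k=max(blobs(m,50),key=cv2.contourArea);q=rect(c,k,.0755);print(q)
p=q[:2]; yaw=-.0335;r=down(yaw+np.pi); ref=np.array([.566,-.015])
print(p-ref)
assert np.abs(p-ref).max()<.008
p=(p+ref)/2
bot.line_to([*p,.21],r,max_speed=.15)
bot.line_to([*p,.049],max_speed=.09)
print("f",bot.current_contact_force())
bot.set_gripper(.2,8); print(bot.current_opening()*92,bot.current_grip_force(),bot.current_ee_pos())
bot.line_to([*p,.075],max_speed=.06)
bot.line_to([*p,.22],max_speed=.15)
print(bot.current_opening()*92,bot.current_grip_force(),bot.current_clock(),bot.current_contact_force())
c=bot.read_camera("side");s=c["pixels"];w=bot.read_camera("wrist")["pixels"]
cv2.imwrite("pics/g.png",np.hstack([s[:300,150:430],w[120:,100:460]]))
E
```

```text
[ 5.63100e-01 -1.49000e-02  5.14102e+01  3.60523e+01  7.17100e-01]
[-2.9e-03  1.0e-04]
f [-0.54618506 -1.03140049  0.83423323]
37.43881556388808 7.995901554822922 [ 0.56459913 -0.01498617  0.0490921 ]
37.593896676433324 7.995984703302383 19.4333 [ 0.01028435 -0.15191457 -0.42171298]
```

The grasp is sound, but the tips reach 11.5 mm below the matchbox and would hit the coaster first. I'll set it back on the rest and regrasp higher.

```bash
python3 - <<'E'
from h import *
p=np.array([.5646,-.015]);yaw=-.0335
bot.line_to([*p,.065],max_speed=.13)
bot.line_to([*p,.0493],max_speed=.04)
print(bot.current_contact_force())
bot.set_gripper(.55); bot.line_to([*p,.0635],max_speed=.06)
bot.set_gripper(.2,8); print(bot.current_opening()*92,bot.current_grip_force())
bot.line_to([*p,.09],max_speed=.06)
bot.line_to([*p,.20],max_speed=.15)
print(bot.current_opening()*92,bot.current_grip_force(),bot.current_clock(),bot.current_contact_force())
s=bot.read_camera("side")["pixels"];w=bot.read_camera("wrist")["pixels"]
cv2.imwrite("pics/g2.png",np.hstack([s[:300,150:430],w[120:,100:460]]))
E
```

```text
[-0.02351686 -0.41522687 -0.22970928]
37.5707191869556 7.99761101603508
37.630528321413145 7.9975757002830505 24.0083 [ 0.41503261 -0.6174707  -0.38862286]
```

View pics/g2.png

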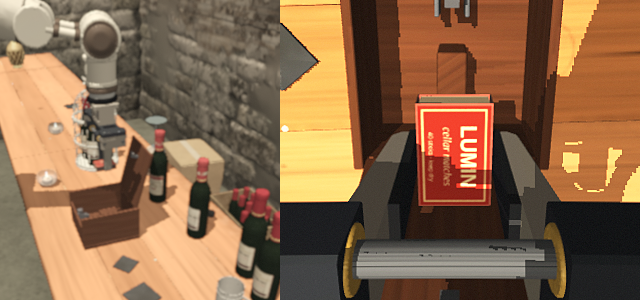

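The matchbox is held straight and flat; its top face spans about (235,221)–(310,328) in the full wrist picture. I'll cast that to get its offset in the hand, then place it.

```bash
python3 - <<'E'
from h import *
yaw=-.0335
w=bot.read_camera("wrist");pos=np.array(bot.current_ee_pos())
o=(cast(w,[[235,221],[310,222],[235,325],[312,328]],.212).mean(0)-pos)[:2]
ax=np.array([np.cos(yaw),np.sin(yaw)]);a=float(o@ax);print("offset",o,a)
a=float(np.clip(a,-.005,.005))
cy=np.radians(17.5);r=down(cy+np.pi)
g=np.array([.5456,-.307])-a*np.array([np.cos(cy),np.sin(cy)])
bot.line_to([g[0],-.20,.20],max_speed=.2)
bot.goto([*g,.08],r)
bot.line_to([*g,.016],max_speed=.08); bot.hold(.15)
f0=np.mean([bot.current_contact_force()[2] for _ in range(3)])
z=.0125;log=[]
while z>.0075:
    bot.line_to([*g,z],max_speed=.015);f=bot.current_contact_force()[2]-f0
    log.append((round(z,4),round(float(f),1)))
    if f>2:break
    z-=.0005
print(log)
bot.set_gripper(.6);bot.line_to([*g,.03],max_speed=.05);bot.line_to([*g,.2],max_speed=.2)
bot.line_to([g[0]-.18,g[1],.2],max_speed=.2)
print(bot.current_clock())
c=bot.read_camera("top");np.save("t3.npy",c,allow_pickle=True)
a=cv2.resize(c["pixels"][130:290,210:410],(750,600),interpolation=cv2.INTER_CUBIC);cv2.imwrite("pics/f.png",a)
E
```

```text
offset [-0.00220301 -0.00071109] -0.0021779567666124866
[(0.0125, 0.4), (0.012, 0.8), (0.0115, 0.8), (0.011, 0.6), (0.0105, -0.4), (0.01, 0.5), (0.0095, 0.7), (0.009, 5.0)]
32.2167
```

View pics/f.png

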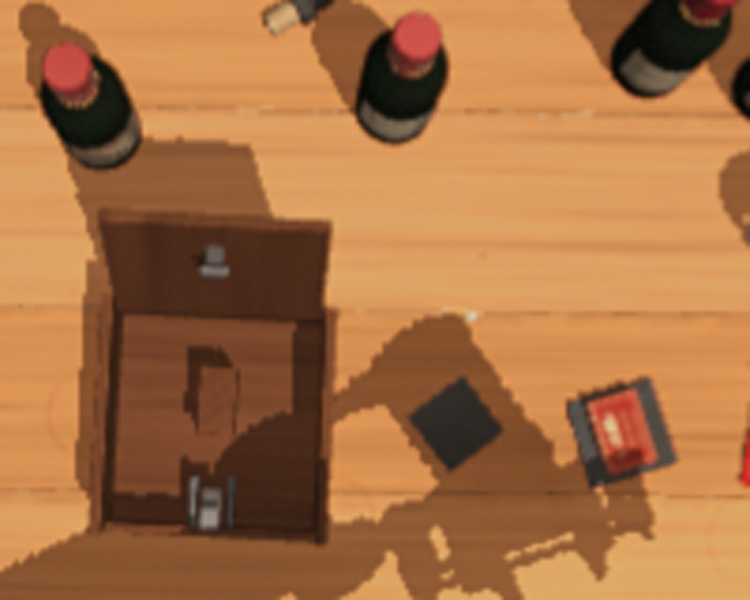

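The matchbox lies flat and centred on the larger dark coaster, both at crop (622,430). The lid is open and the bottles are in place. Handing in.

```bash
python3 -c "
from workcell import bot
print(bot.job_done())"
```

```text
the job is handed in; nothing more can be done
None
```

The job is handed in at about 32 s of the 51 s: the matchbox is flat in the middle of the larger dark slate coaster, and the lid opened by itself and stands open. The bottles stayed where they were, the candle was never approached, and the highest press on the lid read 8.8 N.

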